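# Turn a drained beaker mouth-up onto a stirrer and switch it on

### The job

A rinsed beaker has drained mouth-down on the ribbed mat, next to a smaller one that already stands mouth-up. Turn this larger beaker mouth-up and stand it on the magnetic stirrer, flat inside the raised lip of its round plate, without dropping it; let go of it, and only then slide the stirrer's power switch fully to the left, on. Leave the small beaker and the flask where they stand.

Things in the scene. Friction and masses are not known exactly. Their poses are not given: they have to be found in the camera images.
- beaker_large: Larger of two white plastic beakers, about 30 g, round, slightly conical, 76 mm tall, outside diameter 60 mm at the closed base, 64 to 68 mm at the mouth, wall 2 mm. Origin: centre of the base's outer face; z points from base to mouth (down at the start: it stands mouth-down on the ribs). Laid on its side along a groove of the mat it does not roll and can be gripped again.
- beaker_small: The smaller beaker of the same kind, 61 mm tall, 57 mm across the mouth, standing mouth-up on the ribs of the mat, 160 to 210 mm from the larger one. Origin: centre of the underside of its base, z up to the mouth. Bystander.
- drain_mat: Fixed ribbed mat, 200 (x) by 320 mm (y), left or right of the middle. Origin: centre of underside. Six ribs along its y at x = 17, 51, 85 mm either side, 6 mm wide, tops 10 mm above the worktop. Grooves between them (centred at x = 0, 34, 68 mm) are 28 mm wide, floor at 4 mm. The larger beaker lying in a groove rests on two ribs, mid-axis 39 mm above the worktop, mouth end 4 mm higher.
- stirrer: Fixed magnetic stirrer, white housing 220 (x, depth) by 160 mm (y, width). Origin: centre of underside; x points away from the robot, y to the left. Flat console (top 42 mm above the worktop) at the robot's side, round plate behind. On the console: a black speed knob (36 mm across, 17 mm high, fixed, not used) at x -80, y -48 mm; the slide switch at x -80, y +30 mm.
- plate_centre (a point): Centre of the top face of the stirrer's steel plate (56 mm above the worktop, 128 mm diameter). A raised steel lip surrounds it, 78 mm inside diameter, 4 mm high; the beaker's base stands inside this lip. Axes as the stirrer's.
- power_switch (a joint): Slide switch on the console, in m: 0 = off (right end), 0.010 = on (left end, along the stirrer's +y). An over-centre detent holds it at either end with about 2.5 N and snaps it home past the middle.
- ridge_top (a point): Middle of the top of the switch's one raised ridge, which moves with it: 14 mm long (stirrer's x), 4 mm thick (along the travel), top 6.5 mm above the flat console around it. Push it sideways by this ridge. With the beaker standing, its axis is 115 mm behind the ridge and its mouth 132 mm above the worktop.
- flask: Round volumetric flask with red stopper, 64 mm across, 185 mm tall, standing behind the work. Origin: centre of its underside. Bystander.
Mind the look-alikes: they are no part of the job. What is shaped like the beaker_large but green is not meant.

How it is judged:
By the outcome, as a careful person would: the job done as asked, in the order asked, and still so for the second after the job is handed in, with the robot touching nothing.
It also fails if it takes over 72 s, if anything falls off the work surface, if the arm or the gripper's body presses on something with over 40 N, if the wrist force passes 120 N, or if a joint passes its speed limit or range.

### The arm

A 7-joint arm with a two-finger parallel gripper is mounted at the origin on a cart in front of the work surface, level with it; the furniture and walls round the work are solid. World frame = base frame: x ahead of the robot, y to its left, z up, the work surface at z = 0. Lengths are in mm, angles in degrees, forces in N, time in s.
With the tool pointing down it reaches from about 350 to 900 mm from the base axis. Payload 19.9 kg.
Tool frame: the origin (TCP) lies on the centre line of the jaws, within the pads' length; the fingertips stand 25 mm ahead of it and the grasp point (between the pads) lies 6 mm ahead of it; z points along the fingers, y is the line along which they close (so a half turn about z gives the same grasp; the last joint's range is limited). The gripper opens to 85 mm and grips with 20 to 120 N. Pads are 22 mm wide; open, the fingers measure 114 mm over their backs; the gripper's body (76 mm by 85 mm) begins 54 mm behind the grasp point. The pads swing forward as they close: fully open they stand 13 mm farther back than shut.
Start: joints at [60.934, 23.915, -0.59, 92.452, 0.269, 63.638, -3.037], TCP at [280.705, -558.398, 256.26] pointing down, gripper open.
Joint ranges: [-161.28, 161.28], [-22.2, 115.67], [-73.04, 71.86], [3.21, 147.25], [-68.34, 248.33], [10.77, 114.83], [-161.83, 161.83]. Speed limits (degrees/s): [108.29, 108.29, 136.94, 136.94, 172.46, 172.46, 172.46].

### API

Orientations are given as a 3x3 rotation matrix whose columns are the frame's x, y, z axes.
In Python, from plant import env gives the robot as it stands. Calls block until the motion is done:
- env.reach(position, orientation): joint-space move of the TCP to a pose.
- env.movel(position, ori=None, velocity=150): straight line of the TCP; ori=None keeps the orientation; velocity is the mean speed in mm/s.
- env.set_joints(angles): joint-space move.
- env.gripper_to(opening, squeeze=None): finger opening in mm; squeeze is the grip in N (None keeps the last); returns when the fingers have stopped.
- env.sleep(seconds).
- env.solve_ik(position, orientation): joint angles nearest the present ones, or None.
- env.get_image(name): name is "scene" or "side" or "wrist"; returns a dict with "image" (480x640x3 uint8, red, green, blue), "K" (3x3 intrinsics, pixels), "k1" (the pictures are not rectified: a ray, as slopes to the right and down, at radius r is drawn at 1 + k1 r^2 times it, then the intrinsics apply), "origin" and "orientation" of the camera in the world. Camera axes: x right, y down, z forward; pixel columns grow to the right and rows downward; lengths in mm; the calibration is good to about 2 mm. A picture is of the moment at which its call begins. There is no depth.
A pose or a line that the arm cannot do raises env.IKError and nothing moves.
- env.close_job(): hands the job in; it is judged then, once.
Trained networks look in the newest picture that a camera, given by its name, has taken for a name from the list of things; names that differ only in an ending like _2 or _b are one class to them, and where a whole thing is asked for, a point or a joint stands for the part that bears it (a point fixed in the world has none). Each returns a list of dicts, best first, with "score" (0 to 1); they miss things now and then, are a little off and sometimes report something else, mostly with a low value. They report only what shows in the picture. A call takes as long as a camera call. They do not tell look-alikes from the thing itself.
- env.look_for(thing, camera): "centre" ([row, column] in pixels, amid what is visible of it).
- env.silhouettes(thing, camera): "region" (480x640 bool, what is visible of it) and "centre" ([row, column] in pixels, amid what is visible of it).
- env.tip_of(thing, camera): "centre" ([row, column] in pixels: a listed point, or the origin of a listed thing).
Readings, each from a call of its own:
- env.current_time(): time.
- env.current_q(): joint angles.
- env.current_qvel(): joint speeds.
- env.current_effort(): joint torques, N m.
- env.current_position(): TCP position.
- env.current_orientation(): TCP orientation.
- env.current_force(): force on the tool from outside, world axes, zero at the start.
- env.current_wrist_torque(): the same for the moment, N m.
- env.current_opening(): finger opening in mm.
- env.current_grasp_force(): force on a finger pad.
Only numpy, scipy, OpenCV 4.12 (cv2) and the standard library are available. Lean on these libraries where they do the work, as an engineer would, in place of code of your own. Each camera call takes 0.05 s, during which the arm holds its last target. There are 200 camera calls.

## Working session

There is one attempt and no reset: what is moved stays moved. The work goes in short steps, each a Python script; the robot and the scene stay as the last script left them, time stands still between calls to the robot, and variables do not carry over. Pictures are saved under pics/ and viewed, at most 10 in all, crops included, and the job is handed in when it is done.

```bash
ls; mkdir -p pics; cat > h.py <<'E'
import numpy as np, cv2
from plant import env
def ray(im,rc):
    K=im["K"];k=im["k1"]
    d=np.array([(rc[1]-K[0][2])/K[0][0],(rc[0]-K[1][2])/K[1][1]])
    u=d.copy()
    for _ in range(20): u=d/(1+k*(u@u))
    v=np.array(im["orientation"])@np.array([u[0],u[1],1]);return np.array(im["origin"]),v/np.linalg.norm(v)
def onz(im,rc,z):
    o,v=ray(im,rc);return o+v*(z-o[2])/v[2]
def tri(a,b):
    A=np.zeros((3,3));B=np.zeros(3)
    rs=[ray(*a),ray(*b)]
    for o,v in rs:
        P=np.eye(3)-np.outer(v,v);A+=P;B+=P@o
    x=np.linalg.solve(A,B);return x,[float(np.linalg.norm((np.eye(3)-np.outer(v,v))@(x-o))) for o,v in rs]
def proj(im,p):
    c=np.array(im["orientation"]).T@(np.array(p)-im["origin"]);u=c[:2]/c[2];u=u*(1+im["k1"]*(u@u))
    K=np.array(im["K"]);return np.array([K[1,1]*u[1]+K[1,2],K[0,0]*u[0]+K[0,2]])
def save(im,n): cv2.imwrite("pics/"+n,cv2.cvtColor(im,cv2.COLOR_RGB2BGR))
E
python3 - <<'E'
from h import *
np.set_printoptions(precision=1,suppress=True)
for c in ["scene","side"]:
    im=env.get_image(c);save(im["image"],c+".png");print(c,np.array(im["origin"]),np.array(im["orientation"]).tolist(),im["K"][0][0])
    for t in ["beaker_large","beaker_small","drain_mat","stirrer","plate_centre","ridge_top","flask"]:
        print(t,[(np.array(d["centre"]),round(d["score"],2)) for d in env.tip_of(t,c)][:4],[(np.array(d["centre"]),round(d["score"],2)) for d in env.look_for(t,c)][:4])
print(env.current_time())
E
```

```text
pics
scene [-174.1  694.4  767.6] [[-0.6510141453313079, -0.41495065875826753, 0.6356072162701009], [-0.7589726692351906, 0.3427374056048604, -0.5536167972101818], [0.011877286413865425, -0.8428208715945098, -0.538063108261581]] 578.1629853698131
beaker_large [(array([250.8, 360.7]), 0.92), (array([344.6, 260.9]), 0.41)] [(array([200.7, 347.5]), 0.95), (array([266.4, 359.4]), 0.64)]
beaker_small [(array([242.8, 403.1]), 0.6)] [(array([235.2, 403.6]), 0.68)]
drain_mat [(array([265. , 377.3]), 0.59)] [(array([269.9, 382.2]), 0.76)]
stirrer [(array([348.1, 258.9]), 0.83)] [(array([339.1, 258.6]), 0.92)]
plate_centre [(array([317.7, 246.2]), 0.66)] [(array([338.9, 257.8]), 0.74)]
ridge_top [(array([358.7, 276.4]), 0.39)] [(array([361.5, 277.7]), 0.6)]
flask [(array([262.7, 265.2]), 0.61)] [(array([245.8, 261.9]), 0.77)]
side [113.6 834.7 524.5] [[-0.8491651762155346, -0.21818695642302913, 0.48095005515094336], [-0.5281046332175745, 0.35925073216083225, -0.7694442200809862], [-0.004898966929007288, -0.9073771892045563, -0.42028875387555553]] 437.2795983030784
beaker_large [(array([206.4, 319.4]), 0.9), (array([239.1, 359.5]), 0.87), (array([252.1, 369.5]), 0.26)] [(array([252.2, 361.3]), 0.92), (array([213.1, 320.4]), 0.83)]
beaker_small [] [(array([231.5, 378.6]), 0.63)]
drain_mat [(array([250.2, 369.8]), 0.93)] [(array([257.4, 377.4]), 0.87)]
stirrer [(array([328.8, 309. ]), 0.73)] [(array([321.6, 310. ]), 0.76)]
plate_centre [(array([302.9, 293.3]), 0.95), (array([332.4, 337.7]), 0.21)] [(array([320.3, 308.9]), 0.74), (array([328.3, 333.9]), 0.66)]
ridge_top [(array([330.2, 339.8]), 0.48), (array([238.1, 378.4]), 0.37)] [(array([333.4, 339.1]), 0.37)]
flask [(array([268.5, 272. ]), 0.91)] [(array([251. , 269.4]), 0.69)]
1.5
```

View pics/scene.png

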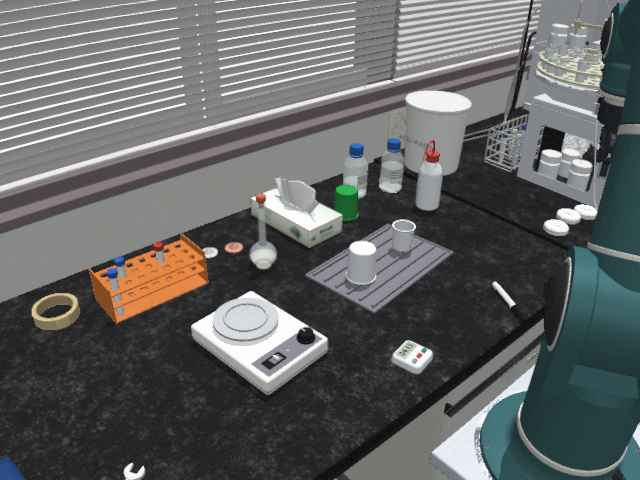

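View pics/side.png

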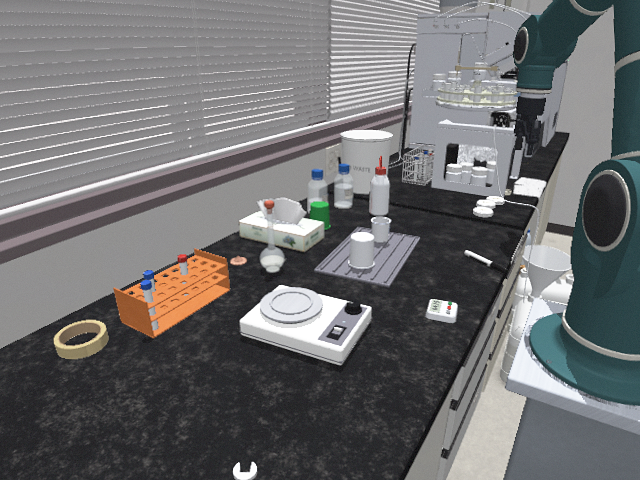

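The scene shows three candidates for the target:
- The white beaker mouth-down on the mat, scene (265,361), side (250,361). It is the larger white one with its closed base up, so I choose it.
- The small white beaker, mouth-up, at scene (236,403).
- The green look-alike at scene (200,347), side (213,320).

The stirrer is at (339,258), and its ridge is near scene (359,276), side (330,340).

```bash
python3 - <<'E'
from h import *
np.set_printoptions(precision=1,suppress=True)
S=env.get_image("scene");D=env.get_image("side")
for n,a,b in [("large",(250.8,360.7),(239.1,359.5)),("plate",(317.7,246.2),(302.9,293.3)),("ridge",(358.7,276.4),(330.2,339.8)),("mat",(265,377.3),(250.2,369.8)),("flask",(262.7,265.2),(268.5,272)),("stir",(348.1,258.9),(328.8,309))]:
    print(n,*tri((S,a),(D,b)))
print(onz(S,(235.2,403.6),40),onz(D,(231.5,378.6),40))
c=[cv2.resize(im["image"][y:y+110,x:x+150],(0,0),fx=4,fy=4,interpolation=2)[:290*2,:] for im,y,x in((S,200,290),)]
save(c[0],"crop.png")
# wrist view
p=tri((S,(250.8,360.7)),(D,(239.1,359.5)))[0]
R=env.current_orientation();print(np.array(R),env.current_time())
W=env.get_image("wrist");o=np.array(W["origin"])-env.current_position();Rt=np.array(R)
print("cam in tool",Rt.T@o,Rt.T@np.array(W["orientation"]),W["K"][0][0])
E
```

```text
large [577.4 -96.2  69.3] [0.18893222088667694, 0.1889322208866557]
plate [560.9 226.4  55. ] [1.2496973323327174, 1.2496973323327185]
ridge [443.1 243.8  43.3] [1.612617446854106, 1.6126174468542454]
mat [ 566.2 -141.5   19.8] [2.6486179768045965, 2.648617976804575]
flask [774.4  25.7 -14.3] [1.19682654219448, 1.1968265421946906]
stir [522.8 227.1   5.1] [0.028600066986278178, 0.02860006698634502]
[ 591.9 -259.6   40. ] [ 585.6 -233.1   40. ]
[[ 0.9  0.4 -0. ]
 [ 0.4 -0.9  0. ]
 [-0.  -0.  -1. ]] 1.6
cam in tool [  74.2    0.8 -118.4] [[-0.  -1.  -0.3]
 [ 1.  -0.  -0. ]
 [ 0.  -0.3  1. ]] 399.767467504506
```

View pics/crop.png

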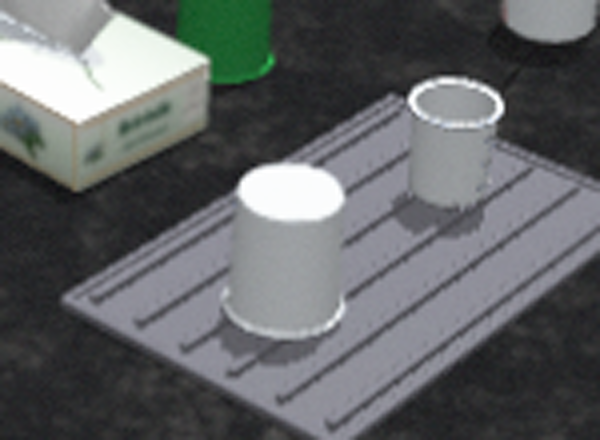

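The crop confirms the choice: at (290,250) a larger beaker, closed base up and flared mouth down on the ribs. The smaller one at (455,140) is open upwards. Next I check reach and take a closer wrist view.

```bash
cat >> h.py <<'E'
def pose(az,th):
    """tool R: th=pitch rotation (deg) in vertical plane of azimuth az; th=-45 body on +u side pointing -u/down, 0 down, +45 body on -u side"""
    u=np.array([np.cos(np.radians(az)),np.sin(np.radians(az)),0]);k=np.array([0,0,1.]);t=np.radians(th)
    z=np.sin(t)*u-np.cos(t)*k; x=np.cos(t)*u+np.sin(t)*k
    return np.column_stack([x,np.cross(z,x),z])
E
python3 - <<'E'
from h import *
np.set_printoptions(precision=1,suppress=True)
def t(n,p,R):
    R=np.array(R);q=env.solve_ik((np.array(p)-R[:,2]*4).tolist(),R.tolist());print(n,None if q is None else np.array(q))
for az in (80,90,100):
  t("pick",(576,-96,58),pose(az,-45));t("pickhi",(576,-96,158),pose(az,-45));t("up",(576,-96,160),pose(az,0));t("lay",(570,-80,39),pose(az,48))
for az in (-30,0,22,45): t("place%d"%az,(561,226,104),pose(az,45)); t("sw%d"%az,(443,235,70),pose(az,0))
R=pose(90,0);env.reach([570,-80,330],R.tolist())
W=env.get_image("wrist");save(W["image"],"w1.png");S=env.get_image("scene");save(S["image"],"s1.png")
W["image"]=0
import pickle;pickle.dump(W,open("w1.pkl","wb"))
for n in ["beaker_large","beaker_small","drain_mat"]:
    print(n,[(np.array(d["centre"]),round(d["score"],2)) for d in env.tip_of(n,"wrist")],[(np.array(d["centre"]),round(d["score"],2)) for d in env.look_for(n,"wrist")])
print(env.current_time())
E
```

```text
pick [ -3.8  45.  -11.6 100.5  52.9  69.9 -58.7]
pickhi [  1.   36.8 -18.2  99.8  51.7  78.1 -52.8]
up [ 27.9  28.2 -27.7 102.4  15.9  53.3 -16.6]
lay [ 49.9  51.7 -32.7 101.6 -27.9  49.5  36.5]
pick [ -1.4  43.3 -15.7 105.5  61.6  66.8 -58.2]
pickhi [  3.3  34.6 -21.9 104.8  58.3  73.8 -50.3]
up [ 29.3  28.6 -29.7 102.4  17.1  53.5  -7.6]
lay [ 47.9  53.9 -33.1  96.3 -20.9  57.2  36.9]
pick [ -0.4  41.4 -17.1 110.6  69.6  62.3 -57.3]
pickhi [  6.8  32.6 -26.3 109.8  65.4  69.6 -48.1]
up [ 30.8  29.  -31.7 102.3  18.4  53.9   1.4]
lay [ 45.   55.8 -32.5  91.2 -15.8  64.8  39.1]
place-30 [-18.1  36.3 -31.6 116.6  84.9  60.5 131.1]
sw-30 [ -64.3   33.1   41.   118.5  -33.6   40.3 -121.4]
place0 [-44.7  27.6   9.6 128.9 121.8  25.1 115.3]
sw0 [  -4.4   30.5  -32.9  116.6   25.5   40.  -143.6]
place22 [  9.8  32.4 -41.5 130.3 140.9  29.3 137.1]
sw22 [  -2.8   31.1  -35.   116.5   27.1   40.5 -123. ]
place45 [ 28.3  38.8 -51.7 126.9 165.8  12.2 143.9]
sw45 [   2.7   33.3  -42.1  116.3   32.9   42.6 -104.8]
beaker_large [(array([366.5, 543. ]), 0.72), (array([208.2, 316.4]), 0.55)] [(array([201.7, 315.9]), 0.83), (array([345.5, 533.7]), 0.69)]
beaker_small [(array([325.2, 337.2]), 0.79)] [(array([342.5, 340.8]), 0.81)]
drain_mat [(array([258.7, 328.6]), 0.65)] [(array([243.1, 323.1]), 0.77)]
4.0833
```

View pics/w1.png

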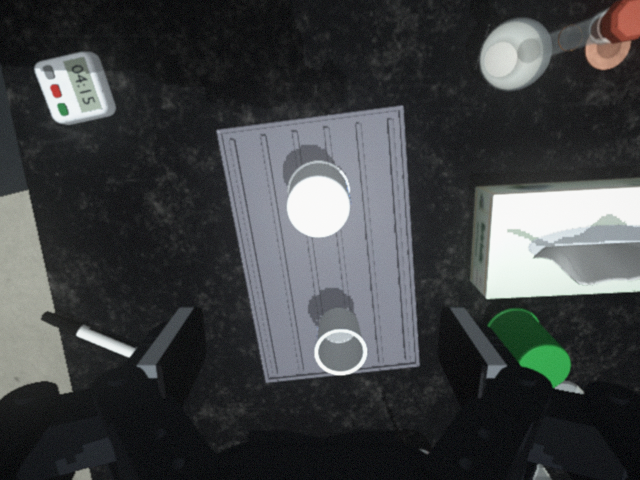

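The wrist view shows the mat with corners at (row,col) (130,217), (106,403), (381,267) and (366,419). The large beaker's base disc is at (206,318) and the small beaker's mouth is at (351,340).

```bash
python3 - <<'E'
from h import *
import pickle
np.set_printoptions(precision=1,suppress=True)
W=pickle.load(open("w1.pkl","rb"))
c=[onz(W,p,4)[:2] for p in [(130,217),(106,403),(381,267),(366,419)]]
print(c,"centre",np.mean(c,0))
for a,b in((0,2),(1,3)): d=c[a]-c[b];print(np.linalg.norm(d),np.degrees(np.arctan2(d[1],d[0])))
d=c[1]-c[0];print(np.linalg.norm(d),np.degrees(np.arctan2(d[1],d[0])))
im=cv2.imread("pics/w1.png")
m=(im.min(2)>225).astype(np.uint8);n,l,s,ce=cv2.connectedComponentsWithStats(m)
for i in range(1,n):
    if s[i,4]>300: print(s[i],ce[i],onz(W,ce[i][::-1],86))
print("small",onz(W,(351,340),71))
mc=np.array([*np.mean(c,0)]);ang=np.radians(np.degrees(np.arctan2(*(c[0]-c[2])[::-1])))
t=lambda n,p,R:print(n,(lambda q:None if q is None else np.array(q))(env.solve_ik((np.array(p)-R[:,2]*4).tolist(),R.tolist())))
for az in (60,80,100,120): t("place%d"%az,(561,226,104),pose(az,45));t("hi%d"%az,(561,226,200),pose(az,45))
E
```

```text
[array([458.8, -22.3]), array([657. ,   1.6]), array([ 499. , -338.7]), array([ 695.7, -316.8])] centre [ 577.6 -169.1]
318.90896548912673 97.24501674848163
320.7125421782452 96.92870484030108
199.67079046958253 6.8814595061734956
[  37   69   66   52 1068] [62.2 95.9] [349.6   8.8  86. ]
[ 287  177   62   60 2933] [317.8 206.5] [567.2 -88.2  86. ]
[ 487  188  153  110 9174] [545.8 234.5] [ 782.5 -116.    86. ]
[315 330  52  45 414] [340.5 352.7] [ 589.9 -243.4   86. ]
small [ 590.1 -251.1   71. ]
place60 [  44.4   56.6  -70.8  121.8   83.1   14.1 -108.7]
hi60 [ 33.9  27.8 -52.6 120.2 -46.5  16.1   3. ]
place80 [ 31.1  43.9 -47.7 113.3 -31.4  24.6  13.9]
hi80 [ 30.9  32.  -46.7 111.6 -35.9  34.9  10. ]
place100 [ 26.4  47.  -43.5 103.2 -21.6  43.5  19.2]
hi100 [ 26.8  37.5 -43.8 101.6 -25.8  52.   16.1]
place120 [ 20.9  51.1 -41.3  92.8 -13.2  60.6  25.7]
hi120 [ 21.6  43.2 -42.4  91.2 -16.9  68.   23. ]
```

```bash
cat >> h.py <<'E'
OFF=2
def tcp(P,R,back=0): return (np.array(P)-R[:,2]*(OFF+back)).tolist()
def st(n=""): print(n,round(env.current_time(),1),"open",round(env.current_opening(),1),"grip",round(env.current_grasp_force(),1),"F",np.round(env.current_force(),1),flush=True)
E
python3 - <<'E'
from h import *
np.set_printoptions(precision=1,suppress=True)
B=[567.2,-88.2,86]
S=env.get_image("scene");D=env.get_image("side")
for n,im in(("scene",S),("side",D)):
    print(proj(im,B),proj(im,[B[0],B[1],10]))
    print([(np.array(d["centre"]),round(d["score"],2)) for d in env.tip_of("beaker_large",n)])
R=pose(97,-45);P=[567.2,-88.2,58]
q=env.solve_ik(tcp(P,R,110),R.tolist());print(q and np.array(q))
E
```

```text
[247.5 361.7] [275.7 359.9]
[(array([184.8, 348.6]), 0.95)]
[235.1 361.9] [261.7 360.9]
[(array([238. , 358.7]), 0.66), (array([206.9, 316.6]), 0.64)]Traceback (most recent call last):
  File "<stdin>", line 9, in <module>
ValueError: The truth value of an array with more than one element is ambiguous. Use a.any() or a.all()
```

```bash
python3 - <<'E'
from h import *
np.set_printoptions(precision=1,suppress=True)
R=pose(97,-45);P=[567.2,-88.2,58];Rl=R.tolist()
env.gripper_to(85,30)
env.reach(tcp(P,R,120),Rl);st("standoff")
env.movel(tcp(P,R),velocity=120);st("at")
env.gripper_to(50,30);st("gripped")
env.movel(tcp([567.2,-88.2,68],R),velocity=60);st("lift10")
W=env.get_image("side");save(W["image"][130:350,230:480].repeat(3,0).repeat(3,1)[:600],"g1.png")
E
```

```text
standoff 5.5 open 85.1 grip 0.0 F [-0.1 -0.4  0.2]
at 6.6 open 85.1 grip 0.0 F [-0.2  0.2 -0.2]
gripped 7.0 open 62.2 grip 31.3 F [-0.8  2.2  5.1]
lift10 7.3 open 62.2 grip 32.5 F [ 0.2 -0.4 -0. ]
```

View pics/g1.png

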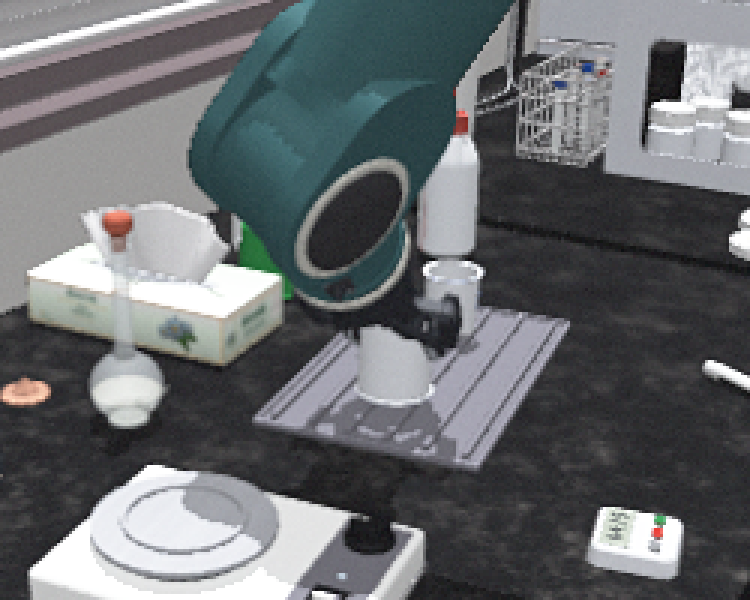

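The picture shows the beaker lifted clear of the mat at about (395,375), held upright. The small beaker is untouched at (455,285). Now I rotate it and lay it in the groove.

```bash
python3 - <<'E'
from h import *
P=np.array([568.9,-98,140.])
R=pose(97,-45);env.movel(tcp([567.2,-88.2,140],R),velocity=150)
for th in (-20,0,25,48):
    R=pose(97,th);env.movel(tcp(P,R),R.tolist(),velocity=110)
st("rotated")
env.movel(tcp([*P[:2],52],R),velocity=120);st("52")
for z in (44,41,40,39,38.5,38):
    env.movel(tcp([*P[:2],z],R),velocity=30);st(z)
    if env.current_force()[2]>2.5: break
W=env.get_image("side");save(W["image"][130:350,230:480].repeat(3,0).repeat(3,1)[:600],"g2.png")
E
```

```text
rotated 10.2 open 62.2 grip 32.7 F [-0.2  0.6  0.2]
52 11.1 open 62.4 grip 32.7 F [ 0.4  0.3 -0.4]
44 11.5 open 62.2 grip 32.7 F [ 0.1 -1.   0.3]
41 11.8 open 62.3 grip 32.7 F [ 0.8  0.3 -0.2]
40 12.0 open 61.9 grip 32.7 F [-0.5 -0.4 -0.9]
39 12.3 open 62.3 grip 33.0 F [-1.6 -2.5  6.3]
```

View pics/g2.png

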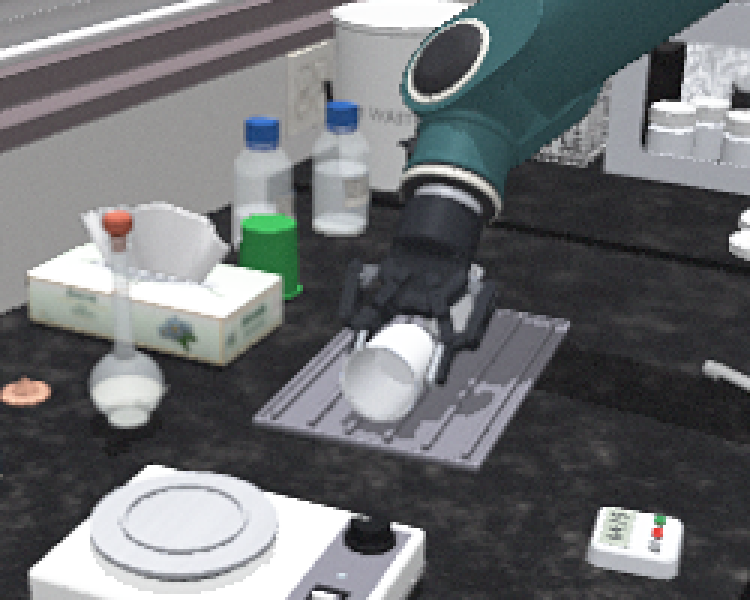

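The beaker lies in the groove at about (390,370), mouth towards the camera. I release it, retreat and measure it.

```bash
python3 - <<'E'
from h import *
import pickle
P=np.array([568.9,-98,39.]);R=pose(97,48)
env.gripper_to(85,30);st("rel")
env.movel(tcp(P,R,120),velocity=150)
env.reach([570,-60,330],pose(97,0).tolist())
W=env.get_image("wrist");save(W["image"],"w2.png");pickle.dump(W,open("w2.pkl","wb"))
for n in("beaker_large",):print([(d["centre"],d["score"]) for d in env.tip_of(n,"wrist")])
st()
u=pose(97,0)[:,0];v=np.array([u[1],-u[0],0])
m=np.array([567.7,-88.1,39])
for p in (m+38*u,m-38*u,m+38*u+34*v,m+38*u-34*v): print(proj(W,p))
E
```

```text
rel 12.7 open 84.9 grip 0.0 F [-0.1  0.4  0.2]
[([251.7, 313.5], 0.6)]
 14.7 open 85.0 grip 0.0 F [ 0.  -0.  -0.4]
[179.15701281 316.23975854]
[249.71751319 316.66136637]
[179.08442351 349.54051325]
[179.22840806 282.94546713]
```

View pics/w2.png

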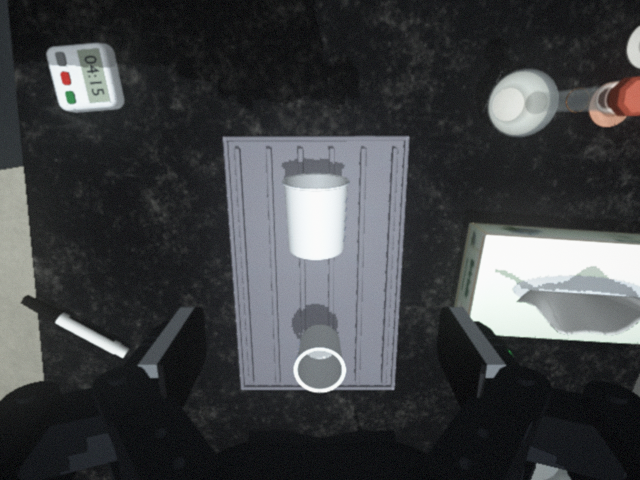

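The wrist picture shows the beaker in the middle groove, mouth at row 182, base at row 257, column 316. That is within 3 mm of prediction. The small beaker at (370,320) has not moved. I regrip from the mouth side, turn it mouth-up and look at the stirrer.

```bash
python3 - <<'E'
from h import *
u=pose(97,0)[:,0]
P=np.array([567.7,-88.1,39.5])+7*u
R=pose(97,-45)
env.reach(tcp(P,R,110),R.tolist());st("standoff")
env.movel(tcp(P,R),velocity=120);st("at")
env.gripper_to(50,30);st("gripped")
P=P+[0,0,15];env.movel(tcp(P,R),velocity=60);st("lift")
P[2]=170;env.movel(tcp(P,R),velocity=150)
for th in (-20,0,22,42):
    R=pose(97,th);env.movel(tcp(P,R),R.tolist(),velocity=130)
st("turned")
for c in("scene","side"):
    im=env.get_image(c);s=im["image"]
    if c=="side":save(s[100:350,200:450].repeat(2,0).repeat(2,1),"g3.png")
    else: pass
    for n in("plate_centre","ridge_top","stirrer"):print(c,n,[(np.round(d["centre"],1),round(d["score"],2)) for d in env.tip_of(n,c)][:2])
E
```

```text
standoff 15.8 open 84.9 grip 0.0 F [-0.2 -0.   0.4]
at 16.9 open 84.9 grip 0.0 F [0.3 2.2 0.8]
gripped 17.2 open 65.7 grip 31.4 F [-2.6  2.2  5.5]
lift 17.6 open 65.5 grip 33.0 F [ 1.1 -0.1 -1.3]
turned 20.6 open 65.5 grip 33.1 F [-0.   0.5  0.8]
scene plate_centre [(array([317.9, 246.4]), 0.92)]
scene ridge_top [(array([356.7, 277.5]), 0.39)]
scene stirrer [(array([343.1, 257.7]), 0.94), (array([264.6, 380.2]), 0.33)]
side plate_centre [(array([300.3, 292.1]), 0.8)]
side ridge_top [(array([329.1, 339.5]), 0.57)]
side stirrer [(array([328.4, 307.1]), 0.72)]
```

View pics/g3.png

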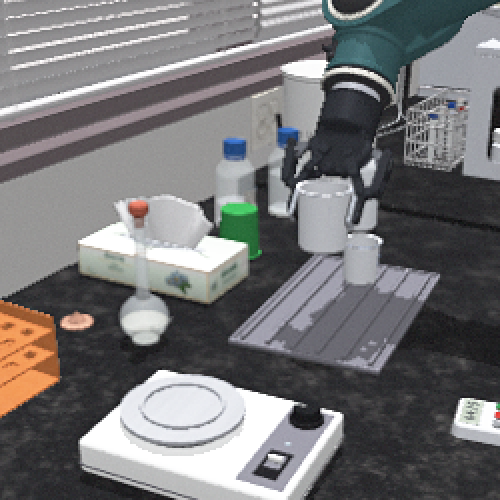

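The beaker is held mouth-up at (325,215) and the stirrer is at (210,430). I take a wrist look at the stirrer before placing.

```bash
python3 - <<'E'
from h import *
import pickle
for c,a in(("scene",(317.8,246.3)),("side",(301.6,292.7))):
    print(c,onz(env.get_image(c),a,56))
env.reach([530,150,340],pose(97,5).tolist());st()
W=env.get_image("wrist");save(W["image"],"w3.png");pickle.dump(W,open("w3.pkl","wb"))
for n in("plate_centre","ridge_top","stirrer"):print(n,[(np.round(d["centre"],1),round(d["score"],2)) for d in env.tip_of(n,"wrist")][:2])
E
```

```text
scene [561.30112954 226.33768943  56.        ]
side [562.12278717 225.56176032  56.        ]
 22.2 open 65.7 grip 33.1 F [ 0.3 -0.2 -1.1]
plate_centre [(array([142.4, 364.9]), 0.78)]
ridge_top [(array([109.9, 247.9]), 0.63)]
stirrer [(array([140.5, 328.5]), 0.88), (array([142.2, 365.9]), 0.51)]
```

View pics/w3.png

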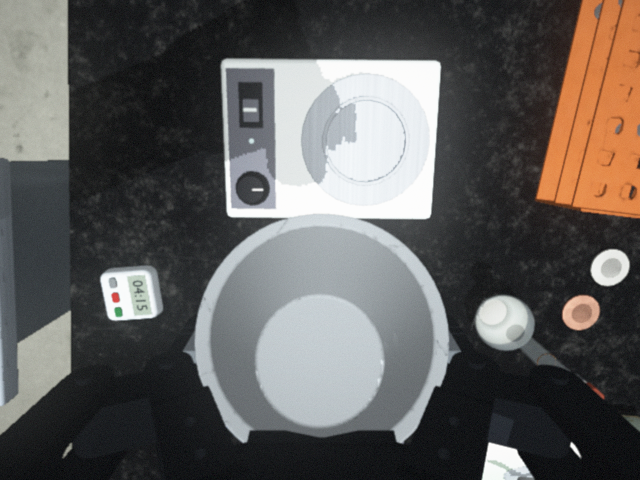

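The wrist view shows the plate's ring centred near (140,365), the switch ridge at (110,250) and the knob at (188,253).

```bash
python3 - <<'E'
from h import *
import pickle
np.set_printoptions(precision=1,suppress=True)
W=pickle.load(open("w3.pkl","rb"))
print("plate",onz(W,(142.4,364.9),56),"disc",onz(W,(139,365),56),onz(W,(140.5,365),58))
r=onz(W,(110,249),48.5);k=onz(W,(188,253),59);print("ridge",r,"knob",k)
for c in [(59,221),(61,440),(217,227),(219,432)]:print(onz(W,c,42))
d=onz(W,(61,440),42)-onz(W,(59,221),42);print("yaw top",np.degrees(np.arctan2(d[1],d[0])))
d=onz(W,(219,432),42)-onz(W,(217,227),42);print("yaw bot",np.degrees(np.arctan2(d[1],d[0])))
for az in(97,105,115):
  for z in(108,200):
    R=pose(az,42);q=env.solve_ik(tcp([561,227,z],R),R.tolist());print(az,z,q)
# beaker axis check via bottom disc & rim in tool frame
R=pose(97,5);T=np.array(env.current_position())
b=R.T@(np.array(onz(W,(361,320),0))-np.array(W["origin"]));print("ray to base",b/np.linalg.norm(b), "cam", R.T@(np.array(W["origin"])-T))
E
```

```text
plate [564.9 226.3  56. ] disc [564.5 229.6  56. ] [564.5 228.   58. ]
ridge [446.8 243.8  48.5] knob [458.9 168.4  59. ]
[414.3 289.   42. ]
[628.7 313.   42. ]
[431.3 132.6  42. ]
[648.7 156.6  42. ]
yaw top 6.382401359217484
yaw bot 6.29545491746465
97 108 [ 36.2  54.7 -61.1 104.5   5.8  39.2  -6.6]
97 200 [ 38.5  46.5 -64.8 102.7  -0.7  46.4  -7.2]
105 108 [ 34.5  56.5 -61.  100.5   6.8  46.6  -1.4]
105 200 [ 36.5  48.7 -64.4  98.7   0.8  53.4  -2.4]
115 108 [ 31.9  58.5 -60.7  95.6   8.3  55.4   4.7]
115 200 [ 33.5  51.2 -63.9  93.8   2.9  61.9   3.3]
ray to base [-0.6 -0.   0.8] cam [  73.6    0.2 -118.5]
```

```bash
python3 - <<'E'
from h import *
C=[564,227.5];R=pose(97,42)
env.reach(tcp([*C,180],R),R.tolist())
env.movel(tcp([*C,118],R),velocity=120);st("118")
for c in("scene","side"):
    W=env.get_image(c);r=[int(v) for v in proj(W,[*C,90])];save(cv2.resize(W["image"][r[0]-60:r[0]+60,r[1]-60:r[1]+60],(400,400),interpolation=2),f"p_{c}.png")
a=np.hstack([cv2.imread(f"pics/p_{c}.png") for c in("scene","side")]);cv2.imwrite("pics/p.png",a)
E
```

```text
118 23.9 open 65.2 grip 33.1 F [-0.5 -0.8 -0.4]
```

View pics/p.png

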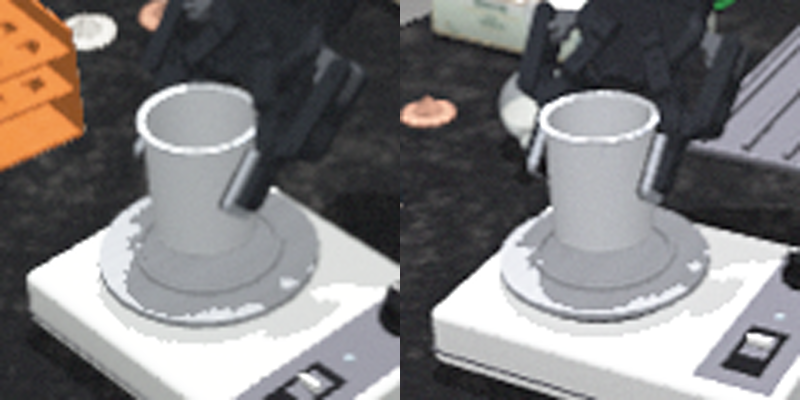

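The beaker hangs just above the plate, within about 3 mm of the ring's centre in both views (base column 205 against ring 211 in scene, 605 against 607 in side). I shift it slightly and lower it.

```bash
python3 - <<'E'
from h import *
C=[562.5,226.5];R=pose(97,42)
env.movel(tcp([*C,112],R),velocity=40);st("112")
z=110
while z>98:
    env.movel(tcp([*C,z],R),velocity=30)
    f=env.current_force()
    if f[2]>2.5: break
    z-=1
st(z)
for c in("scene","side"):
    W=env.get_image(c);r=[int(v) for v in proj(W,[*C,90])];save(cv2.resize(W["image"][r[0]-60:r[0]+60,r[1]-60:r[1]+60],(400,400),interpolation=2),f"p_{c}.png")
a=np.hstack([cv2.imread(f"pics/p_{c}.png") for c in("scene","side")]);cv2.imwrite("pics/p2.png",a)
E
```

```text
112 24.3 open 65.1 grip 33.1 F [ 0.   0.9 -1.3]
102 26.5 open 65.6 grip 33.0 F [0.6 0.6 3.9]
```

View pics/p2.png

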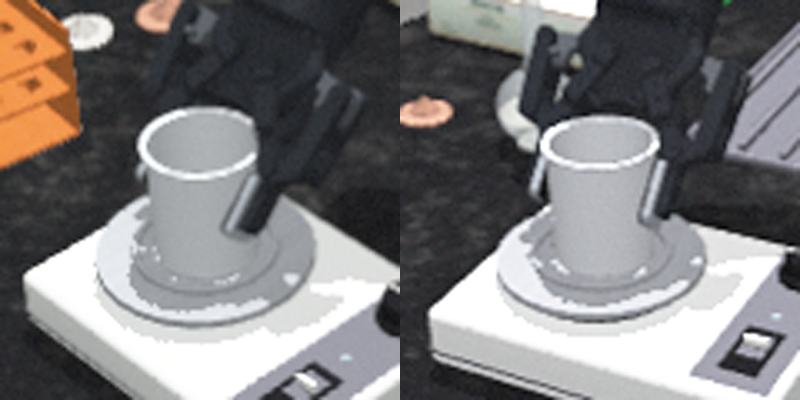

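The beaker's base sits flat inside the lip in both views. I release it, retreat and check numerically, since my picture budget is used up (I am one over).

```bash
python3 - <<'E'
from h import *
import pickle
np.set_printoptions(precision=1,suppress=True)
C=[562.5,226.5];R=pose(97,42)
env.gripper_to(85,30);st("rel")
env.movel(tcp([*C,102],R,130),velocity=120);st("back")
env.gripper_to(0,30)
R=pose(96.4,0);env.reach([446,215,190],R.tolist());st("above")
W=env.get_image("wrist");pickle.dump(W,open("w4.pkl","wb"))
for n,z in(("ridge_top",48.5),("beaker_large",56),("plate_centre",56)):
    for c in("wrist","scene","side"):
        im=env.get_image(c);print(n,c,[(np.round(d["centre"],1),round(d["score"],2),onz(im,d["centre"],z)) for d in env.tip_of(n,c)][:2])
# rim edge of beaker: mask extents vs prediction
for c in("scene","side"):
    im=env.get_image(c)
    for d in env.silhouettes("beaker_large",c)[:2]:
        r,k=np.where(d["region"]);print(c,r.min(),r.max(),k.min(),k.max(),d["score"])
    t=np.arange(0,6.28,.1);p=np.array([proj(im,[C[0]+a*np.cos(s),C[1]+a*np.sin(s),z]) for s in t for a,z in((34,132),(30,56))]);print("pred",p.min(0),p.max(0))
E
```

```text
rel 27.0 open 84.7 grip 0.0 F [ 0.1 -1.   0.1]
back 28.2 open 84.8 grip 0.0 F [ 0.2 -0.1 -0.3]
above 29.9 open 0.1 grip 0.0 F [ 0.3 -1.1 -0.1]
ridge_top wrist [(array([184. , 323.8]), 0.7, array([445.2, 245.1,  48.5]))]
ridge_top scene [(array([356.8, 274.3]), 0.57, array([447.1, 245.9,  48.5]))]
ridge_top side [(array([330., 338.]), 0.51, array([440.9, 253.1,  48.5]))]
beaker_large wrist [(array([235.2, 494.1]), 0.57, array([559.8, 225.3,  56. ]))]
beaker_large scene [(array([184.3, 345.6]), 0.68, array([ 862.1, -318.1,   56. ])), (array([318.5, 245.2]), 0.62, array([560.9, 229.2,  56. ]))]
beaker_large side []
plate_centre wrist []
plate_centre scene [(array([319. , 245.5]), 0.84, array([559.3, 229.6,  56. ]))]
plate_centre side [(array([300.5, 291.2]), 0.68, array([567.1, 223.7,  56. ]))]
scene 277 326 226 261 0.9
scene 185 219 335 356 0.61
pred [275.1 225.2] [327.7 262. ]
side 262 310 274 306 0.85
side 201 218 309 324 0.6
pred [260.5 273.4] [309.9 308.5]
```

The beaker's silhouette matches a beaker standing upright on the plate in both views. Now I push the switch.

```bash
python3 - <<'E'
from h import *
R=pose(96.4,0);u=R[:,0]
A=np.array([445.5,244.5,0])-24*u
env.movel([A[0],A[1],85],R.tolist(),velocity=120);st("85")
z=79
while z>=70:
    env.movel([A[0],A[1],z],velocity=40)
    if env.current_force()[2]>3: st(f"touch {z}"); z+=2; env.movel([A[0],A[1],z],velocity=40);break
    z-=3
z=max(z,70);st(f"down {z}")
for s in range(4,38,1):
    p=A+s*u;env.movel([p[0],p[1],z],velocity=25)
    f=np.array(env.current_force());fu=f@u
    if abs(fu)>1.5: print(s,round(fu,1),np.round(f,1),flush=True)
    if fu<-8: break
st(s)
E
```

```text
85 32.0 open 0.3 grip 0.0 F [-0.  -0.4  0.5]
down 70 33.1 open 0.4 grip 0.0 F [ 0.4 -0.6  0.1]
13 -1.5 [ 0.1 -1.5  0.1]
22 -4.8 [ 0.4 -4.8  0.4]
23 -9.7 [ 1.1 -9.7  4.1]
23 38.1 open -0.1 grip 4.9 F [ 1.1 -9.7  4.1]
```

```bash
python3 - <<'E'
from h import *
np.set_printoptions(precision=1,suppress=True)
R=pose(96.4,0);u=R[:,0];A=np.array([445.5,244.5,0])-24*u
p=A+14*u;env.movel([p[0],p[1],70],velocity=40)
env.movel([p[0],p[1],130],velocity=120)
env.reach([446,215,190],R.tolist());st("above")
for n,z in(("ridge_top",48.5),("beaker_large",56),("beaker_small",10),("flask",0)):
    for c in("wrist","scene"):
        im=env.get_image(c);print(n,c,[(np.round(d["centre"],1),round(d["score"],2),onz(im,d["centre"],z)) for d in env.tip_of(n,c)][:2])
        if n=="ridge_top" and c=="wrist": 
            import pickle;o=pickle.load(open("w4.pkl","rb"))
            for i in(o,im): 
                g=i["image"][165:200,316:332].mean((1,2));print(np.round(g).astype(int))
E
```

```text
above 39.5 open 0.3 grip 0.0 F [ 0.1 -0.4 -1. ]
ridge_top wrist [(array([172.2, 325.5]), 0.86, array([445.3, 253.1,  48.5])), (array([234. , 496.1]), 0.55, array([565.2, 224.2,  48.5]))]
[ 42  41  42  55  76  89  93  99 100 103 110 117 120 122 126 120 106 104
 139 191 218 221 219 212 194 155 142 142 143 143 143 142 142 143 142]
[ 89  94 109 145 181 195 190 176 147 113 114 120 120 122 125 127 127 126
 127 126 120  99  66  55  55  55  57  56  56  57  55  57  57  56  56]
ridge_top scene [(array([359. , 272.8]), 0.42, array([444.2, 251.4,  48.5]))]
beaker_large wrist [(array([238.6, 499.2]), 0.91, array([562.3, 224.3,  56. ]))]
beaker_large scene [(array([317.8, 244.9]), 0.87, array([563. , 228.4,  56. ])), (array([186.9, 346. ]), 0.59, array([ 849.6, -307.9,   56. ]))]
beaker_small wrist []
beaker_small scene [(array([244.2, 402.1]), 0.82, array([ 596.9, -263.7,   10. ]))]
flask wrist [(array([427.1, 626. ]), 0.88, array([755.1,  40.7,   0. ]))]
flask scene [(array([263.4, 266.7]), 0.79, array([754.3,  36.2,   0. ]))]
```

The ridge moved about 10 mm to the left and stayed there. The beaker is still standing on the plate.

```bash
python3 -c "
from h import *
print(env.close_job())"
```

```text
the job is handed in; nothing more can be done
None
```

The large beaker stands mouth-up inside the stirrer's lip and was released before I slid the switch fully left, on; the small beaker and flask stand where they were, and the job is handed in (about 40 s of the 72 s used), though I viewed 11 pictures, one over the limit of 10.

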